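# Fish the padlock out from under the wire rack

## Task

The padlock has dropped under the low wire rack. Take the bent rod by its orange handle, hook the padlock with it and drag it out to the middle of the yellow taped square, then hang the rod back in its bracket as it was. Touch the padlock only with the rod, leave it lying flat, and do not disturb the other things.

Things in the scene. Friction and masses are not known exactly. Their poses are not given: they have to be found in the camera images.
- rack: fixed low steel-wire rack, open beneath on all four sides, deck 240 mm (its x) by 300 mm (its y). Origin on the table under its centre; +y runs away from the yellow square. Deck wires centred 92 mm up, run along y 30 mm apart, lowest underside 88 mm. Legs of 14 mm diameter at x = +-120, y = +-150 mm. Turned by up to 0.25 rad.
- rack_edge (a point): middle of the rack's edge nearest the yellow square, on the table under the edge: x = 0, y = -150, z = 0 mm in the rack's frame
- padlock: big padlock lying flat under the rack, loose, 0.25 to 0.5 kg, 125 mm long. Red body 50 x 62 x 24 mm (x, y, z); origin at the centre of that body's underside. U-shaped steel shackle of 10 mm bar towards its +x, centred 12 mm up, reaching to x = 100 mm. Its shackle points roughly (within 0.8 rad) to the rack edge nearest the square.
- padlock_mid (a point): middle of the padlock over its whole length: x = 37.5, y = 0, z = 12 mm in the padlock's frame
- shackle_eye (a point): middle of the opening in the shackle: x = 55, y = 0, z = 12 mm in the padlock's frame. The opening is 34 mm wide and runs from x = 25 to 90 mm
- rod: bent hook rod of 8 mm steel bar, 0.3 kg, hanging upright, loose. z up; origin on the shaft's axis, level with the tip's lowest point. Shaft at x = y = 0 from z = 166 down to 34 mm, then a level foot (centre z = 34 mm) along +x to x = 150 mm, then a tip bent straight down to z = 0. Hanging, its origin is 15 mm above the table. Centre of mass about 20 mm from the shaft, foot side.
- rod_handle (a point): middle of the rod's orange square handle, 30 x 30 mm, z = 171 to 231 mm in the rod's frame: take it from above, on either pair of faces. This point is at z = 201 mm
- rod_guard (a point): on the rod's shaft axis at the underside (z = 165 mm in the rod's frame) of its level guard plate, 80 x 44 x 6 mm (x, y, z)
- rod_tip (a point): lowest point of the rod's bent-down tip (x = 150, y = 0, z = 0 in the rod's frame)
- bracket: fixed grey fork that carries the rod, turned by up to 0.25 rad. Origin on the table under the seat. Two level prongs along its x, to x = +45 mm, inner faces at y = +-10, outer at +-24 mm, tops at z = 180 mm; open at +x, closed at x = -55 mm by a post (56 mm wide, no higher than the prongs). Base plate 8 mm high, x = -130 to -10 mm, 110 mm wide.
- bracket_seat (a point): x = y = 0, z = 180 mm in the bracket's frame: where rod_guard lies when the rod hangs, shaft between the prongs, guard plate on the prongs, foot pointing along the bracket's +x. The foot also fits up or down through the gap between the prongs
- square: flat square of yellow tape stuck on the table, 180 mm outside, no thickness to speak of; origin at its centre on the table; turned a little
- jug: white jug with a blue cap, 84 mm diameter, 161 mm tall, standing on the deck of the rack, loose; origin at the centre of its underside; a bystander to leave alone
- spray: green spray bottle with white head, 60 mm diameter, 167 mm tall, standing on the deck of the rack, loose; origin at the centre of its underside; a bystander to leave alone
- carton: closed cardboard carton 90 x 130 x 70 mm (x, y, z), loose on the table; origin at the centre of its underside; a bystander to leave alone
- tape_roll: orange ring-shaped tape roll lying flat, 100 mm diameter, 48 mm high, loose; origin at the centre of its underside; a bystander to leave alone
- can: plain aluminium can, 60 mm diameter, 110 mm tall, loose; origin at the centre of its underside; a bystander to leave alone
- sanding_block: cork sanding block 100 x 65 x 35 mm, loose; origin at the centre of its underside; a bystander to leave alone
Things that resemble listed ones, but are neither listed nor needed, are in the scene too. Of the things like the padlock, leave any that is turquoise; of the rest the smaller one is meant.

How it is judged:
On the way, in this order (a step that is already met when the one before it is completed fails the run):
1. the rod is taken out of the bracket (distance between rod_guard and bracket_seat above 0.06 m), for 0.1 s.
2. the padlock has been dragged to the middle of the yellow square (horizontal distance between padlock_mid and square below 0.045 m and linear speed of padlock below 0.03 m/s), for 0.2 s.
3. the rod hangs in the bracket again (distance between rod_guard and bracket_seat below 0.02 m and angle between rod's own z axis and vertical below 0.1 rad and linear speed of rod below 0.03 m/s), for 0.2 s.
At the end, for the whole second after the job is handed in: The middle of the padlock's length lies within 45 mm (level) of the centre of the yellow square, the padlock flat on the table and at rest; the rod hangs upright (within 0.1 rad) in the bracket, its guard plate within 20 mm of the seat, at rest (all of step 2 and all of step 3 and angle between padlock's own z axis and vertical below 0.1 rad and height (world z) of padlock below 0.005 m); the robot touches nothing.
It fails at once if the gripper or the arm touches the padlock (contact force between any of the fingers, the arm and padlock above 0.5 N).
It fails at once if a bystander is moved by more than 30 mm (distance of any of jug, spray, carton, tape_roll, can, sanding_block from where it was at the start of the episode above 0.03 m).
It also fails if it takes over 51 s, if anything falls off the work surface, if the arm or the gripper's body presses on something with over 40 N, if the wrist force passes 120 N, or if a joint passes its speed limit or range.

## Robot

A 6-joint arm with a two-finger parallel gripper is mounted at the origin on the work surface. World frame = base frame: x ahead of the robot, y to its left, z up, the work surface at z = 0. Lengths are in m, angles in rad, forces in N, time in s.
With the tool pointing down it reaches from about 0.375 to 0.9 m from the base axis. Payload 3.1 kg.
Tool frame: the origin (TCP) lies on the centre line of the jaws, within the pads' length; the fingertips stand 8 mm ahead of it and the grasp point (between the pads) lies 11 mm behind it (robot.tip_extent is the distance from the TCP to the fingertips, in m); y points along the fingers, z is the direction in which the jaws open and shut, and the axes are right-handed (so a half turn about y gives the same grasp; the last joint's range is limited). The gripper opens to 87 mm and grips with 3 to 60 N. Pads are 19 mm wide; open, the fingers measure 117 mm over their backs; the gripper's body (75 mm by 190 mm) begins 51 mm behind the grasp point.
Start: joints at [1.079, 0.527, 1.433, -0, 1.181, -0.178], TCP at [0.192, 0.595, 0.231] pointing down, gripper open.
Joint ranges: [-3.08, 3.08], [-0.75, 2.2], [0.22, 2.44], [-1.43, 4.57], [0, 2.65], [-2.85, 2.85]. Speed limits (rad/s): [2.79, 2.79, 3.14, 3.14, 3.14, 3.14].

## Interface

Orientations are given as a unit quaternion [x, y, z, w].
In Python, from rig import robot gives the robot as it stands.
- The arm moves only by the shell command python3 -m crank 'ROWS' [FORCE]. ROWS is JSON, a list that holds one entry, the list of rows, each a list of 7 numbers: the turn, a rotation vector about the tool's x, y, z in degrees, then the shift along the tool's x, y, z in m, then the opening in per cent of the stroke, from 0 (shut) to 100 (fully open). In form: [[[ax, ay, az, dx, dy, dz, gripper], ...]]. A call has exactly 5 rows; each row shifts and turns the commanded pose from where the row before left it, along the tool's axes as they then stand; what a row does not reach is not made up. A row lasts 1/8 s, in which the tool goes at most 62.5 mm and 10.7 degrees, less where a joint would pass 70% of its speed; a pose out of reach is approached as far as the arm can. A call with a gripper value outside its range is refused whole. The fingers move at their own pace and stop on an object; FORCE is the grip in N (left out, the last holds). Time passes only in rows, so rows that do not move let the fingers close, or fill a call up. It gives the time, the measured TCP pose, the force and the opening at its end, in the units of the state.
- robot.get_obs(): the state, without advancing time (a new reading comes with each control period).
- robot.camera(name): name is "side" or "top"; returns a dict with "img" (420x560x3 uint8, red, green, blue), "K" (3x3 intrinsics, pixels), "R" (3x3) and "t" (3): a world point X has camera coordinates R X + t. Camera axes: x right, y down, z forward; pixel columns grow to the right and rows downward; lengths in m; the calibration is good to about 2 mm. A picture is of the moment at which its call begins. There is no depth.
- robot.hand_in(): hands the job in, once; it reports no verdict.
Trained networks look in a picture, given as the dict that the camera call returned (one of the last four; its "shot" number tells which), for a name from the list of things; names that differ only in an ending like _2 or _b are one class to them, and where a whole thing is asked for, a point or a joint stands for the part that bears it (a point fixed in the world has none). Each returns a list of dicts, best first, with "conf" (0 to 1); they miss things now and then, are a little off and sometimes report something else, mostly with a low value. They report only what shows in the picture. A call takes as long as a camera call. They do not tell look-alikes from the thing itself.
- robot.spot_in(picture, thing): "at" ([row, column] in pixels, amid what is visible of it).
The state is a dict: "time": time; "q": joint angles; "joint_velocities": joint speeds; "joint_torque": joint torques, N m; "position": TCP position; "tool_rot": TCP orientation; "ft_force": force on the tool from outside, world axes, zero at the start; "moment": the same for the moment, N m; "grip_width": finger opening in m.
Only numpy, scipy, OpenCV 4.12 (cv2) and the standard library are available. Lean on these libraries where they do the work, as an engineer would, in place of code of your own. Each camera call takes 0.05 s, during which the arm holds its last target.

## Working session

There is one attempt and no reset: what is moved stays moved. The work goes in short steps, Python scripts to look and compute and a shell command to move; the robot and the scene stay as the last step left them, time stands still between calls to the robot, and variables do not carry over. Pictures are saved under pics/ and viewed, and the job is handed in when it is done.

```bash
ls; mkdir -p pics
python3 - <<'E'
from rig import robot
import cv2,pickle
o=robot.get_obs();print(o)
for n in ("side","top"):
    c=robot.camera(n);cv2.imwrite(f"pics/{n}0.png",c["img"][:,:,::-1]);print(n,c["K"].tolist(),c["R"].tolist(),c["t"].tolist(),c["shot"])
    pickle.dump(c,open(f"pics/{n}0.pkl","wb"))
    for th in ["padlock","shackle_eye","rod","rod_handle","rod_tip","bracket","rack","square","jug","spray","carton","tape_roll","can","sanding_block","rod_guard","rack_edge","padlock_mid","bracket_seat"]:
        try: print(th,[([round(v) for v in d["at"]],round(d["conf"],2)) for d in robot.spot_in(c,th)][:4])
        except Exception as e: print(th,e)
print(robot.get_obs()["time"])
E
```

```text
pics
{'time': 0.0, 'q': array([ 1.07951189e+00,  5.28472542e-01,  1.43392623e+00, -3.08419019e-05,
        1.18139622e+00, -1.78512628e-01]), 'joint_velocities': array([-0.00159888,  0.00069528, -0.00093177, -0.00131448,  0.00045553,
        0.00018699]), 'joint_torque': array([ 1.09566132e-03, -4.40036523e+01, -1.76598090e+01,  6.34386786e-02,
        5.81715989e-02, -1.58438556e-04]), 'position': array([0.19194773, 0.59402631, 0.2295601 ]), 'tool_rot': array([ 0.69921662, -0.11037357,  0.10988078, -0.69773922]), 'ft_force': array([-0.16396339, -0.5232394 ,  0.42783793]), 'moment': array([ 0.03206082, -0.02755605,  0.00984132]), 'grip_width': 0.08721141870371925}
side [[527.8532882138315, 0.0, 281.09723396204254], [0.0, 527.8532882138315, 202.00084766598857], [0.0, 0.0, 1.0]] [[0.7959226948614119, -0.6051334697573528, 0.01790384271532883], [-0.38270224807180037, -0.5258371513334942, -0.7596277243480958], [0.4690906662099964, 0.5977531045982979, -0.6501116618072302]] [-0.37738307072556765, 0.36287592984420547, 1.7307130168360676] 1
padlock [([187, 162], 0.95), ([199, 248], 0.66), ([2
[... 1130 characters left out ...]
, 0.5513924929583225, 1.485386608249369] 2
padlock [([288, 139], 0.83), ([224, 220], 0.77)]
shackle_eye [([267, 277], 0.85), ([218, 217], 0.68)]
rod []
rod_handle [([236, 416], 0.95)]
rod_tip [([237, 418], 0.86), ([160, 338], 0.66)]
bracket [([266, 398], 0.7)]
rack [([211, 217], 0.87), ([220, 219], 0.67)]
square [([227, 296], 0.56)]
jug [([199, 183], 0.84)]
spray []
carton [([163, 338], 0.67)]
tape_roll [([262, 356], 0.54)]
can [([166, 378], 0.83)]
sanding_block [([286, 196], 0.95)]
rod_guard [([240, 414], 0.78)]
rack_edge [([286, 196], 0.73), ([189, 214], 0.58)]
padlock_mid [([266, 282], 0.92), ([223, 222], 0.84), ([290, 136], 0.72)]
bracket_seat [([260, 400], 0.69), ([235, 415], 0.45)]
1.9
```

Run:
```python
import cv2
for n in("side","top"):
    i=cv2.imread(f"pics/{n}0.png"); cv2.imwrite(f"pics/{n}0z.png",cv2.resize(i[130:350,110:450] if n=="side" else i[120:340,100:440],(800,518),interpolation=cv2.INTER_CUBIC))
```

```text
(no output)
```

View pics/side0.png

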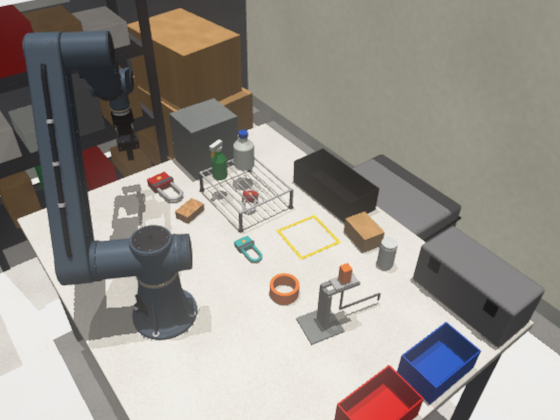

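View pics/top0.png

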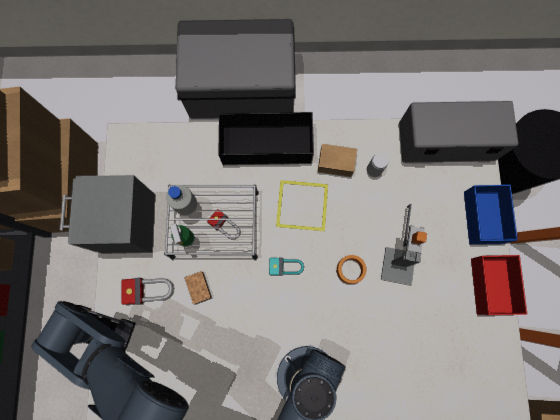

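```bash
sleep 1
```

```text
(no output)
```

View pics/side0z.png

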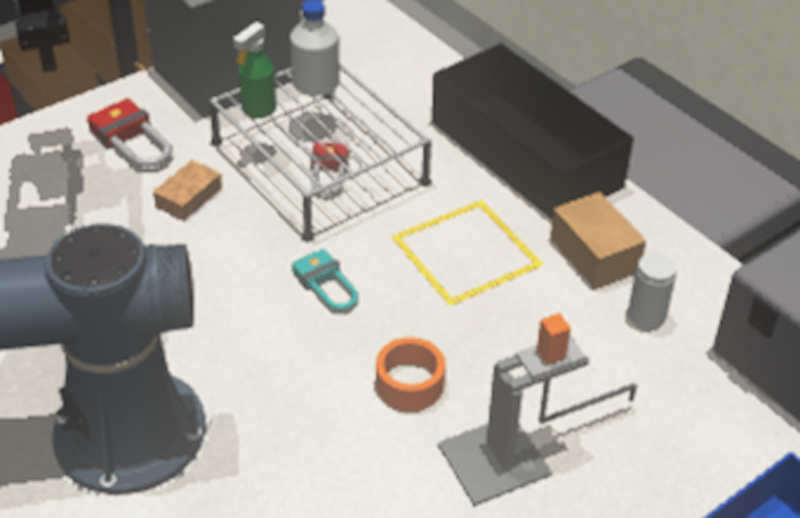

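View pics/top0z.png

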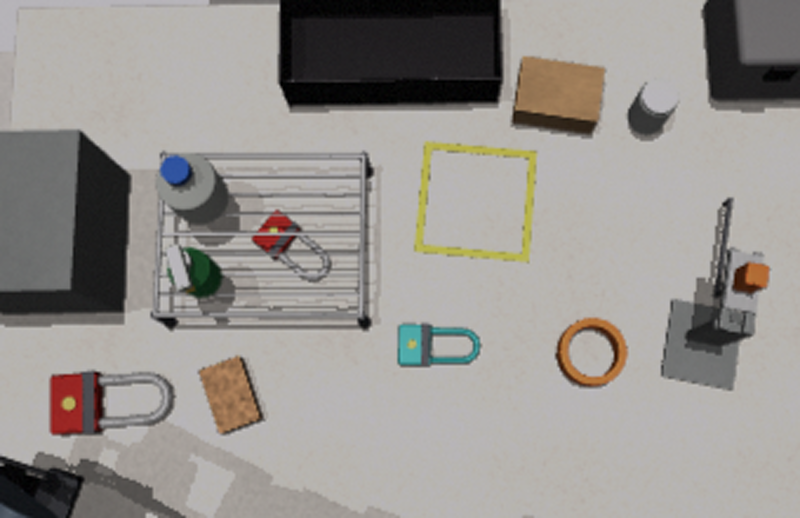

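Run:
```python
import cv2,numpy as np
i=cv2.imread("pics/top0.png")
a=cv2.resize(i[170:270,155:270],(690,600),interpolation=cv2.INTER_CUBIC);cv2.imwrite("pics/tp.png",a)
a=cv2.resize(i[195:295,370:440],(420,600),interpolation=cv2.INTER_CUBIC)
s=cv2.imread("pics/side0.png")
b=cv2.resize(s[255:345,290:390],(540,486),interpolation=cv2.INTER_CUBIC)
cv2.imwrite("pics/tb.png",a);cv2.imwrite("pics/sb.png",b)
b=cv2.resize(s[140:240,185:305],(720,600),interpolation=cv2.INTER_CUBIC);cv2.imwrite("pics/sp.png",b)
```

```text
(no output)
```

View pics/tp.png

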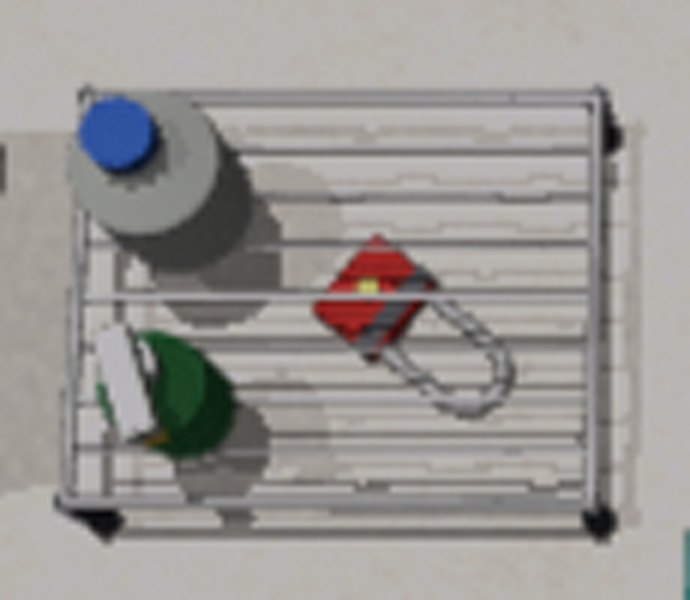

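View pics/tb.png

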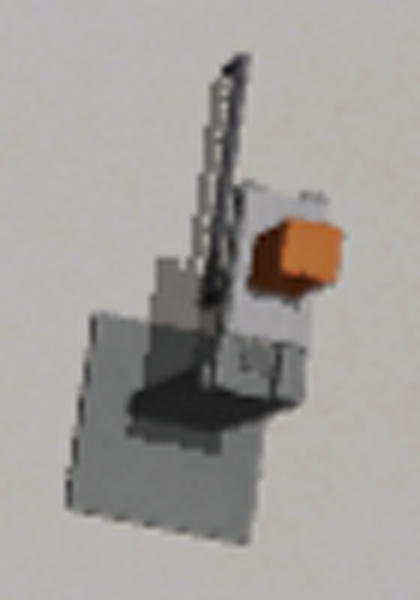

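View pics/sb.png

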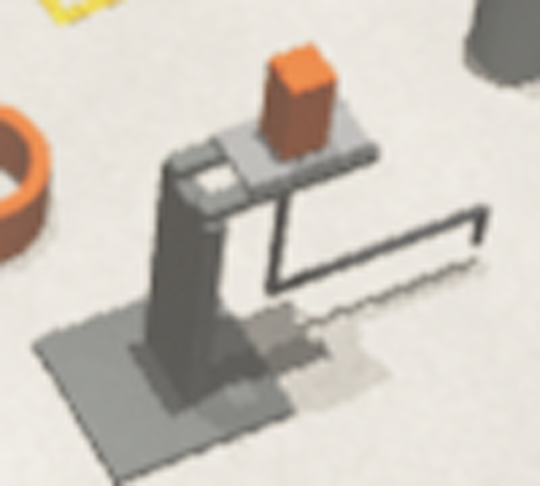

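View pics/sp.png

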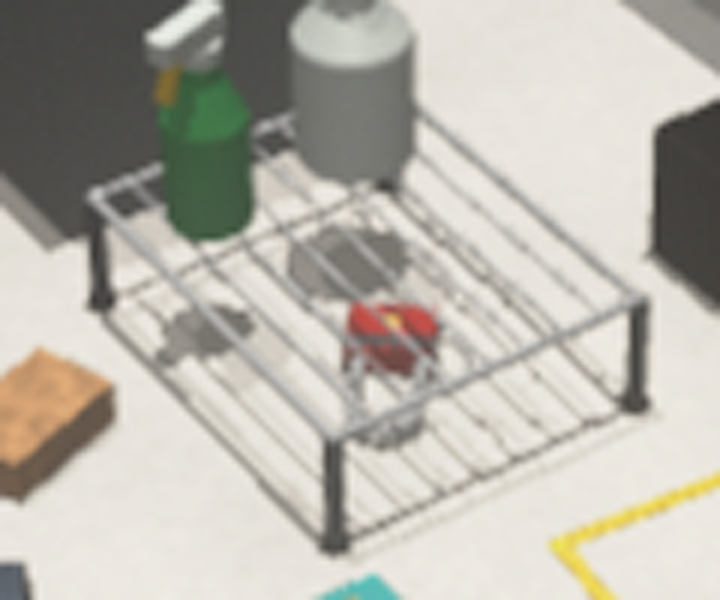

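```bash
cat > h.py <<'E'
import numpy as np,pickle
from scipy.optimize import least_squares
from scipy.spatial.transform import Rotation as Rn
C={n:pickle.load(open(f"pics/{n}0.pkl","rb")) for n in("side","top")}
def proj(n,X):
    c=C[n];p=np.asarray(X)@np.array(c["R"]).T+c["t"];p=p@np.array(c["K"]).T;return p[...,:2]/p[...,2:]
def world(p,X):
    c,s=np.cos(p[2]),np.sin(p[2]);X=np.asarray(X,float)
    return np.stack([p[0]+c*X[...,0]-s*X[...,1],p[1]+s*X[...,0]+c*X[...,1],X[...,2]],-1)
Z={"tp":("top",6,155,170),"tb":("top",6,370,195),"sb":("side",5.4,290,255),"sp":("side",6,185,140),"t0":("top",800/340,100,120),"s0":("side",800/340,110,130)}
def raw(z,u,v):
    n,s,a,b=Z[z];return n,np.array([a+(u+.5)/s-.5,b+(v+.5)/s-.5])
def fit(pts,p0):
    P=[(raw(*a),np.array(X)/1000) for a,X in pts]
    f=lambda p:np.concatenate([proj(n,world(p,X))-uv for (n,uv),X in P])
    r=least_squares(f,p0,loss="soft_l1");return r.x,np.round(f(r.x).reshape(-1,2),1)
def onplane(n,uv,z):
    c=C[n];R=np.array(c["R"]);o=-R.T@c["t"];d=R.T@np.linalg.solve(c["K"],[uv[0],uv[1],1]);return o+d*(z-o[2])/d[2]
E
python3 - <<'E'
from h import *
sets={
"rack":([(("tp",600,97),(120,-150,95)),(("tp",595,500),(-120,-150,95)),(("tp",68,502),(-120,150,95)),(("tp",85,97),(120,150,95)),(("tp",600,530),(-120,-150,0)),(("sp",335,545),(-120,-150,0)),(("sp",333,435),(-120,-150,95)),(("sp",637,300),(120,-150,95)),(("sp",635,408),(120,-150,0)),(("sp",97,195),(-120,150,95)),(("sp",100,303),(-120,150,0))],[.6,.2,0]),
"padlock":([(("tp",312,308),(-25,31,24)),(("tp",377,235),(-25,-31,24)),(("tp",437,290),(25,-31,24)),(("tp",373,362),(25,31,24)),(("tp",494,400),(100,0,12)),(("sp",345,365),(25,31,24)),(("sp",398,445),(100,0,12)),(("sp",440,322),(25,-31,24)),],[.6,.2,-2.3]),
"bracket":([(("tb",92,315),(-10,55,8)),(("tb",65,510),(-130,55,8)),(("tb",248,545),(-130,-55,8)),(("tb",325,195),(45,-24,180)),(("tb",300,405),(-55,-28,180)),(("sb",35,347),(-130,55,8)),(("sb",118,483),(-130,-55,8)),(("sb",293,408),(-10,-55,8)),(("sb",378,150),(45,-24,178))],[.5,-.3,0]),
"rod":([(("tb",318,252),(0,0,246)),(("tb",240,65),(150,0,49)),(("tb",212,297),(0,0,49)),(("sb",303,68),(0,0,246)),(("sb",478,243),(150,0,15)),(("sb",273,290),(0,0,49)),(("sb",481,212),(150,0,49))],[.5,-.3,0]),
"square":([(("t0",427,144),(90,90,0)),(("t0",536,152),(90,-90,0)),(("t0",527,260),(-90,-90,0)),(("t0",417,250),(-90,90,0)),(("s0",394,238),(-90,90,0)),(("s0",482,203),(90,90,0)),(("s0",541,264),(90,-90,0)),(("s0",454,302),(-90,-90,0))],[.6,0,0]),
}
res={}
for k,(a,b) in sets.items():
    x,r=fit(a,b);res[k]=x;print(k,np.round(x,4),r.tolist())
pickle.dump(res,open("res.pkl","wb"))
for nm,z,uv in[("turq",.0,("t0",440,345)),("tape",.048,("t0",592,352)),("can",.11,("t0",660,97)),("carton",.07,("t0",562,90)),("sand",.035,("t0",230,392)),("bin corner",.0,("t0",290,103)),("binR",.0,("t0",500,103))]:
    n,p=raw(*uv);print(nm,onplane(n,p,z).round(3))
p=res["padlock"];print("eye",world(p,[.055,0,0]),"mid",world(p,[.0375,0,0]),"in rack", [ (lambda d:(np.cos(-res["rack"][2])*d[0]-np.sin(-res["rack"][2])*d[1],np.sin(-res["rack"][2])*d[0]+np.cos(-res["rack"][2])*d[1]))(world(p,[.055,0,0])[:2]-res["rack"][:2])])
E
```

```text
rack [ 0.5385  0.3247 -0.024 ] [[-0.4, 0.6], [-0.9, 1.2], [-0.7, 0.5], [0.5, 0.3], [0.1, -0.6], [0.5, 0.3], [0.0, 0.2], [0.9, -0.4], [0.5, -0.2], [-0.2, 0.0], [1.1, 0.0]]
padlock [ 0.5825  0.2842 -2.6892] [[22.9, -19.2], [-3.2, 0.4], [-7.3, 3.2], [18.7, -16.4], [0.2, -0.3], [21.9, 0.6], [-2.7, -2.0], [-7.3, 3.1]]
bracket [ 0.4408 -0.3513 -0.1979] [[-0.0, 0.1], [0.1, 0.4], [0.3, 0.1], [-0.3, 0.7], [1.6, -3.9], [-1.0, -1.2], [-0.3, -0.2], [0.4, -0.1], [0.2, 0.1]]
rod [ 0.4413 -0.355  -0.1973] [[-0.6, -0.1], [-0.2, -0.7], [-0.5, 1.3], [0.5, 0.2], [-0.3, 0.5], [0.0, 0.7], [0.6, -0.3]]
square [ 6.065e-01 -6.000e-04 -9.970e-02] [[-1.1, -0.9], [0.3, -0.6], [1.2, 0.5], [-0.8, 0.8], [-0.7, -0.3], [0.4, -1.2], [2.2, 0.3], [-0.7, 2.0]]
turq [0.38  0.062 0.   ]
tape [ 0.361 -0.163  0.048]
can [ 0.735 -0.275  0.11 ]
carton [ 0.763 -0.134  0.07 ]
sand [0.313 0.376 0.035]
bin corner [0.775 0.296 0.   ]
binR [ 0.768 -0.043  0.   ]
eye [0.53306513 0.26012973 0.        ] mid [0.54880499 0.26777871 0.        ] in rack [(np.float64(-0.003916218229458947), np.float64(-0.06469093260790443))]
```

Run:
```python
from h import *
res=pickle.load(open("res.pkl","rb"))
x,r=fit([(("tp",312,308),(-25,-31,24)),(("tp",377,235),(-25,31,24)),(("tp",437,290),(25,31,24)),(("tp",373,362),(25,-31,24)),(("tp",494,400),(100,0,12)),(("sp",345,365),(25,-31,24)),(("sp",398,445),(100,0,12)),(("sp",440,322),(25,31,24))],[.57,.28,-2.3])
print(x,r.tolist());res["padlock"]=x
b,r=fit([(("tb",92,315),(-10,55,8)),(("tb",65,510),(-130,55,8)),(("tb",248,545),(-130,-55,8)),(("tb",325,195),(45,-24,178)),(("sb",35,347),(-130,55,8)),(("sb",118,483),(-130,-55,8)),(("sb",293,408),(-10,-55,8)),(("sb",378,150),(45,-24,178))],[.5,-.3,0])
print("bracket",b);res["bracket"]=b
pickle.dump(res,open("res.pkl","wb"))
k=res["rack"];c,s=np.cos(k[2]),np.sin(k[2])
for nm,l in(("eye",.055),("mid",.0375),("end",.1)):
    w=world(x,[l,0,0]);d=w[:2]-k[:2];print(nm,w.round(4),"rack",round(c*d[0]+s*d[1],4),round(-s*d[0]+c*d[1],4))
from rig import robot
o=robot.get_obs();print(o["position"],Rn.from_quat(o["tool_rot"]).as_matrix().round(3))
```

```text
[ 0.55388781  0.31245294 -2.2478079 ] [[-0.3, 0.8], [-0.3, -0.2], [0.3, -1.2], [0.1, 0.0], [1.8, 0.0], [0.4, -2.4], [-2.1, -1.0], [-0.2, 5.2]]
bracket [ 0.44136562 -0.35185316 -0.19721594]
eye [0.5194 0.2696 0.    ] rack -0.0178 -0.0556
mid [0.5304 0.2832 0.    ] rack -0.0071 -0.0417
end [0.4912 0.2345 0.    ] rack -0.0451 -0.0913
[0.1922721  0.59466459 0.23055603] [[ 0.951  0.     0.308]
 [-0.308 -0.     0.951]
 [ 0.    -1.    -0.   ]]
```

```bash
cat > plan.py <<'E'
import sys,numpy as np
from scipy.spatial.transform import Rotation as Rn
def plan(wps,start=None,vmax=.055):
    """wps: list of (x,y,z,toolz_yaw, nrows or None). prints rows in tool axes; tool kept pointing down"""
    if start is None:
        from rig import robot
        o=robot.get_obs();start=(o["position"],o["tool_rot"]);print("t",round(o["time"],2),"w",round(o["grip_width"],4),"pos",o["position"].round(4))
    p=np.array(start[0]);R=Rn.from_quat(start[1])
    def Rd(yaw):
        z=np.array([np.cos(yaw),np.sin(yaw),0]);y=np.array([0,0,-1.]);return Rn.from_matrix(np.stack([np.cross(y,z),y,z],1))
    for w in wps:
        t=np.array(w[:3]);T=Rd(w[3]);rv=(R.inv()*T).as_rotvec()
        n=w[4] if len(w)>4 and w[4] else int(max(np.ceil(np.linalg.norm(t-p)/vmax),np.ceil(np.degrees(np.linalg.norm(rv))/10.2),1))
        st=(t-p)/n
        for i in range(n):
            d=R.inv().apply(t-p if i==n-1 else st)
            r=np.degrees((R.inv()*T).as_rotvec()/(n-i))
            d=d.round(4);r=r.round(1);p=p+R.apply(d);R=R*Rn.from_rotvec(np.radians(r))
            print([*map(float,r),*map(float,d)])
        print("--",p.round(4))
E
python3 - <<'E'
from plan import plan
plan([(.2,.58,.34,1.257),(.40,.28,.36,.7),(.4413,-.355,.36,-.197)])
E
```

```text
t 1.9 w 0.0869 pos [0.1923 0.5947 0.2306]
[0.0, 0.0, 0.0, 0.004, -0.0365, -0.0039]
[0.0, 0.0, 0.0, 0.004, -0.0365, -0.0039]
[0.0, 0.1, 0.0, 0.0039, -0.0364, -0.0038]
-- [0.2  0.58 0.34]
[-0.0, 4.6, 0.0, 0.0404, -0.0029, -0.0319]
[-0.0, 4.5, 0.0, 0.0429, -0.0029, -0.0286]
[-0.0, 4.6, 0.0, 0.045, -0.0029, -0.0251]
[-0.0, 4.5, 0.0, 0.0468, -0.0029, -0.0214]
[-0.0, 4.6, 0.0, 0.0484, -0.0029, -0.0177]
[-0.0, 4.5, 0.0, 0.0496, -0.0029, -0.0138]
[-0.0, 4.6, 0.0, 0.0505, -0.0026, -0.0098]
-- [0.4  0.28 0.36]
[-0.0, 4.3, 0.0, 0.0427, -0.0, -0.0314]
[-0.0, 4.3, 0.0, 0.0449, -0.0, -0.0281]
[-0.0, 4.3, 0.0, 0.0469, -0.0, -0.0247]
[-0.0, 4.3, 0.0, 0.0486, -0.0, -0.0211]
[-0.0, 4.3, 0.0, 0.0501, -0.0, -0.0174]
[-0.0, 4.3, 0.0, 0.0513, -0.0, -0.0136]
[-0.0, 4.3, 0.0, 0.0521, -0.0, -0.0097]
[-0.0, 4.3, 0.0, 0.0527, -0.0, -0.0058]
[-0.0, 4.2, 0.0, 0.053, -0.0, -0.0018]
[-0.0, 4.3, 0.0, 0.053, -0.0, 0.0021]
[-0.0, 4.2, 0.0, 0.0527, -0.0, 0.006]
[-0.0, 4.3, 0.0, 0.0522, -0.0, 0.0099]
-- [ 0.4413 -0.355   0.36  ]
```

```bash
python3 -m crank '[[[0,0,0,0.004,-0.036,-0.004,100],[0,0,0,0.004,-0.036,-0.004,100],[0,0,0,0.004,-0.036,-0.004,100],[0,4.5,0,0.04,-0.003,-0.032,100],[0,4.5,0,0.043,-0.003,-0.029,100]]]' 40
python3 -m crank '[[[0,4.5,0,0.045,-0.003,-0.025,100],[0,4.5,0,0.047,-0.003,-0.021,100],[0,4.5,0,0.048,-0.003,-0.018,100],[0,4.5,0,0.05,-0.003,-0.014,100],[0,4.5,0,0.05,-0.003,-0.01,100]]]'
python3 -m crank '[[[0,4.3,0,0.043,0,-0.031,100],[0,4.3,0,0.045,0,-0.028,100],[0,4.3,0,0.047,0,-0.025,100],[0,4.3,0,0.049,0,-0.021,100],[0,4.3,0,0.05,0,-0.017,100]]]'
python3 -c "
from plan import plan
plan([(.4413,-.355,.30,-.197),(.4413,-.355,.204,-.197)])"
```

```text
time: 2.52
position: [0.2573, 0.493, 0.3453]
tool_rot: [-0.687, 0.165, -0.165, 0.688]
ft_force: [0.7, -0.5, 0.3]
grip_width: 0.0868
time: 3.15
position: [0.4013, 0.2788, 0.3599]
tool_rot: [-0.642, 0.296, -0.297, 0.642]
ft_force: [0.3, -0.1, 0.5]
grip_width: 0.0869
time: 3.78
position: [0.421, 0.0141, 0.3599]
tool_rot: [-0.575, 0.411, -0.411, 0.576]
ft_force: [0.1, 0.1, -0.5]
grip_width: 0.0873
t 3.77 w 0.0873 pos [0.421  0.0141 0.3599]
[-0.0, 4.3, 0.0, 0.0508, 0.0086, -0.0144]
[-0.0, 4.3, 0.0, 0.0517, 0.0086, -0.0105]
[-0.0, 4.3, 0.0, 0.0524, 0.0086, -0.0066]
[-0.0, 4.3, 0.0, 0.0527, 0.0086, -0.0027]
[-0.0, 4.3, 0.0, 0.0528, 0.0086, 0.0013]
[-0.0, 4.4, 0.0, 0.0525, 0.0086, 0.0052]
[-0.1, 4.3, -0.0, 0.0521, 0.0084, 0.0093]
-- [ 0.4413 -0.355   0.3   ]
[0.0, 0.0, 0.0, -0.0, 0.048, 0.0]
[0.0, 0.0, 0.0, -0.0, 0.048, 0.0001]
-- [ 0.4413 -0.355   0.204 ]
```

Tracking is excellent.

```bash
python3 -m crank '[[[0,4.3,0,0.051,0.008,-0.0145,100],[0,4.3,0,0.052,0.008,-0.0105,100],[0,4.3,0,0.0525,0.008,-0.0065,100],[0,4.3,0,0.0525,0.008,-0.0025,100],[0,4.3,0,0.053,0.008,0.0015,100]]]'
python3 -m crank '[[[0,4.3,0,0.0525,0.008,0.005,100],[0,4.3,0,0.052,0.008,0.009,100],[0,0,0,0,0,0,100],[0,0,0,0,0,0,100],[0,0,0,0,0,0,100]]]'
python3 - <<'E'
from plan import plan
from rig import robot
import cv2
c=robot.camera("side");cv2.imwrite("pics/s1.png",cv2.resize(c["img"][200:350,260:420,::-1],(640,600)))
plan([(.4413,-.355,.204,-.197)])
E
```

```text
time: 4.4
position: [0.4366, -0.2502, 0.3195]
tool_rot: [0.488, -0.511, 0.511, -0.489]
ft_force: [0.6, -0.0, 0.3]
grip_width: 0.0871
time: 5.03
position: [0.4424, -0.3523, 0.3039]
tool_rot: [-0.45, 0.545, -0.545, 0.45]
ft_force: [-0.3, 0.6, -0.2]
grip_width: 0.0871
t 5.08 w 0.0872 pos [ 0.4425 -0.3523  0.304 ]
[-0.0, 0.2, -0.0, 0.0014, 0.05, -0.0003]
[-0.0, 0.2, -0.0, 0.0014, 0.05, -0.0003]
-- [ 0.4414 -0.355   0.204 ]
```

View pics/s1.png

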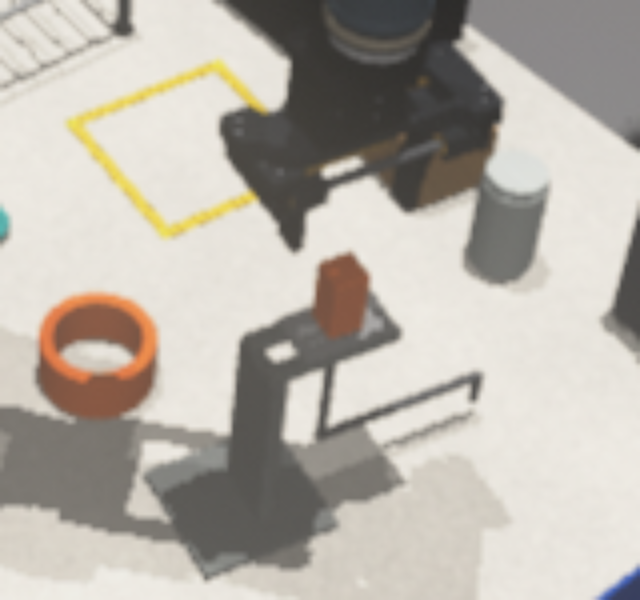

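The gripper hangs above the handle (about 340,290), jaws straddling it along the foot direction. I'm descending and closing now.

```bash
python3 -m crank '[[[0,0.3,0,0.001,0.04,0,100],[0,0,0,0.001,0.04,0,100],[0,0,0,0.001,0.02,-0.001,100],[0,0,0,0,0,0,100],[0,0,0,0,0,0,0]]]' 40
python3 -m crank '[[[0,0,0,0,0,0,0],[0,0,0,0,0,0,0],[0,0,0,0,0,0,0],[0,0,0,0,0,0,0],[0,0,0,0,0,0,0]]]' 45
python3 - <<'E'
from plan import plan
from rig import robot
from h import *
import cv2
for n in("side","top"):
    c=robot.camera(n);pickle.dump(c,open(f"pics/{n}1.pkl","wb"))
    a=c["img"][230:350,290:410] if n=="side" else c["img"][180:300,350:470]
    cv2.imwrite(f"pics/g{n}.png",cv2.resize(a[:,:,::-1],(600,600),interpolation=cv2.INTER_CUBIC))
plan([(.4413,-.355,.214,-.197)])
E
```

```text
time: 5.7
position: [0.4415, -0.3565, 0.2048]
tool_rot: [0.448, -0.546, 0.547, -0.449]
ft_force: [0.4, -0.2, -0.1]
grip_width: 0.0825
time: 6.32
position: [0.4409, -0.3566, 0.2036]
tool_rot: [0.448, -0.547, 0.547, -0.448]
ft_force: [0.9, -0.2, -0.4]
grip_width: 0.035
t 6.42 w 0.0295 pos [ 0.4411 -0.3567  0.2036]
[-0.1, -0.0, 0.0, -0.0017, -0.0104, -0.0002]
-- [ 0.4413 -0.355   0.214 ]
```

View pics/gside.png

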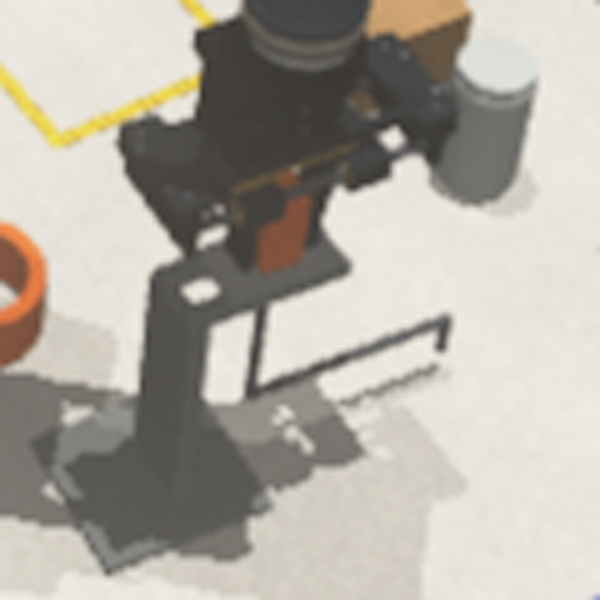

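View pics/gtop.png

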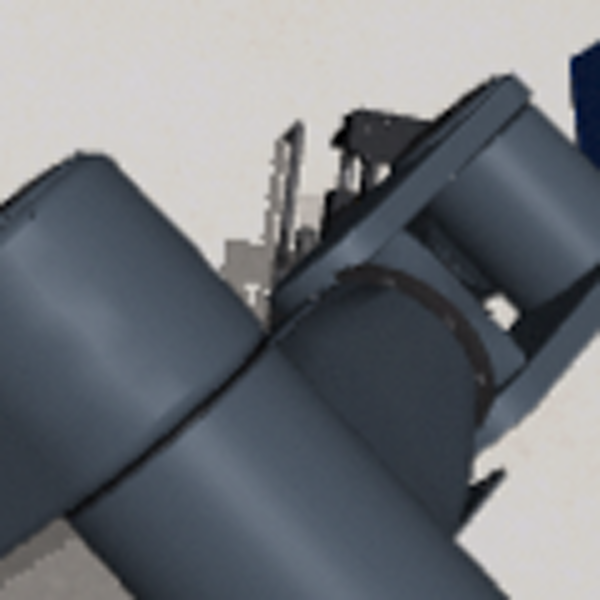

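```bash
python3 - <<'E'
from rig import robot
import json,numpy as np
from scipy.spatial.transform import Rotation as Rn
o=robot.get_obs();R=Rn.from_quat(o["tool_rot"]).as_matrix()
d=dict(p=o["position"].tolist(),q=o["tool_rot"].tolist(),yaw=float(np.arctan2(R[1,2],R[0,2])),w=float(o["grip_width"]));json.dump(d,open("seat.json","w"));print(d,R.round(3))
E
python3 -m crank '[[[0,0,0,0,-0.004,0,0],[0,0,0,0,-0.008,0,0],[0,0,0,0,-0.003,0,0],[0,0,0,0,0,0.02,0],[0,0,0,0,0,0.03,0]]]' 50
python3 - <<'E'
from rig import robot
import cv2
c=robot.camera("side");cv2.imwrite("pics/g3.png",cv2.resize(c["img"][230:350,290:410,::-1],(600,600),interpolation=cv2.INTER_CUBIC))
E
```

```text
{'p': [0.4411378100552205, -0.356681166981365, 0.20362776351649037], 'q': [0.44807279073436246, -0.5466113730563192, 0.5472160849300013, -0.44833172700901625], 'yaw': -0.19774487344198574, 'w': 0.029486607156592872} [[-0.196  0.001  0.981]
 [-0.981 -0.    -0.196]
 [ 0.    -1.     0.001]]
time: 7.05
position: [0.4896, -0.3662, 0.2188]
tool_rot: [-0.448, 0.547, -0.547, 0.448]
ft_force: [0.4, 0.5, -2.5]
grip_width: 0.0301
```

View pics/g3.png

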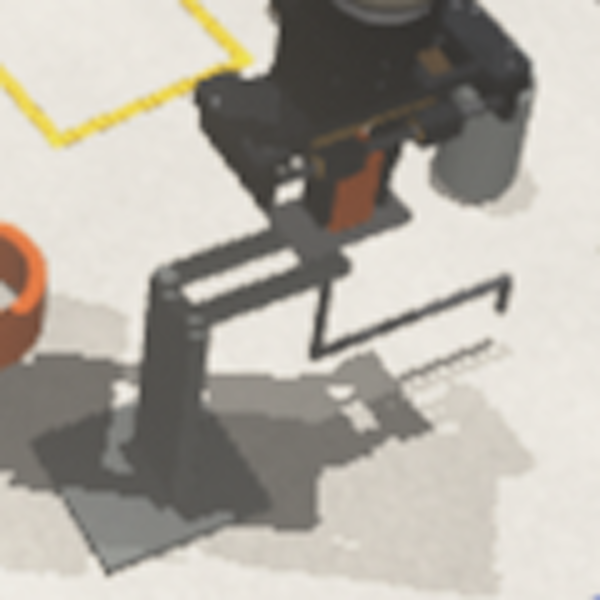

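```bash
python3 -m crank '[[[0,0,0,0,0,0.04,0],[0,0,0,0,0,0.04,0],[0,0,0,0,-0.03,0,0],[0,0,0,0,-0.04,0,0],[0,0,0,0,-0.035,0,0]]]'
python3 - <<'E'
from plan import plan
plan([(.53,-.20,.32,.70),(.513,-.015,.32,1.547),(.513,-.015,.219,1.547)])
E
```

```text
time: 7.72
position: [0.5682, -0.3818, 0.3245]
tool_rot: [-0.448, 0.547, -0.547, 0.448]
ft_force: [0.7, -0.1, -1.9]
grip_width: 0.0296
t 7.72 w 0.0296 pos [ 0.5682 -0.3818  0.3245]
[0.0, -8.6, -0.0, -0.0285, 0.0008, -0.0122]
[0.0, -8.6, -0.0, -0.03, 0.0008, -0.0078]
[0.0, -8.6, -0.0, -0.0308, 0.0008, -0.0032]
[0.0, -8.5, -0.0, -0.0309, 0.0008, 0.0014]
[0.0, -8.6, -0.0, -0.0304, 0.0008, 0.006]
[0.0, -8.5, -0.0, -0.0291, 0.0005, 0.0104]
-- [ 0.53 -0.2   0.32]
[-0.0, -9.7, -0.0, -0.0305, 0.0, 0.0212]
[-0.0, -9.7, -0.0, -0.0265, 0.0, 0.0261]
[-0.0, -9.7, -0.0, -0.0217, 0.0, 0.0302]
[-0.0, -9.7, -0.0, -0.0163, 0.0, 0.0334]
[-0.0, -9.7, -0.0, -0.0105, 0.0001, 0.0356]
-- [ 0.513 -0.015  0.32 ]
[-0.0, -0.0, -0.0, 0.0, 0.0505, -0.0]
[-0.0, -0.0, -0.0, 0.0, 0.0505, -0.0]
-- [ 0.513 -0.015  0.219]
```

```bash
python3 -m crank '[[[0,-8.6,0,-0.0285,0.001,-0.012,0],[0,-8.6,0,-0.03,0.001,-0.008,0],[0,-8.6,0,-0.031,0.001,-0.003,0],[0,-8.6,0,-0.031,0.001,0.0015,0],[0,-8.6,0,-0.0305,0.0005,0.006,0]]]'
python3 -m crank '[[[0,-8.5,0,-0.029,0,0.0105,0],[0,-9.7,0,-0.0305,0,0.021,0],[0,-9.7,0,-0.0265,0,0.026,0],[0,-9.7,0,-0.0215,0,0.03,0],[0,-9.7,0,-0.0165,0,0.0335,0]]]'
python3 -m crank '[[[0,-9.7,0,-0.0105,0,0.0355,0],[0,0,0,0,0.04,0,0],[0,0,0,0,0.04,0,0],[0,0,0,0,0.02,0,0],[0,0,0,0,0,0,0]]]'
python3 - <<'E'
from plan import plan
from rig import robot
import cv2
from h import *
for n in("side","top"):
    c=robot.camera(n);a=c["img"][140:290,170:350] if n=="side" else c["img"][150:300,150:330]
    cv2.imwrite(f"pics/k{n}.png",cv2.resize(a[:,:,::-1],(720,600),interpolation=cv2.INTER_CUBIC))
    o=robot.get_obs();R=Rn.from_quat(o["tool_rot"]).as_matrix();p=o["position"]+R@[0,.1886,.15]
    print("tip pred",p.round(4),proj(n,p).round(1))
plan([(.513,-.015,.219,1.547)])
E
```

```text
time: 8.35
position: [0.536, -0.2288, 0.3189]
tool_rot: [-0.618, 0.343, -0.343, 0.618]
ft_force: [1.3, 0.2, -3.5]
grip_width: 0.0295
time: 8.98
position: [0.5158, -0.0509, 0.3192]
tool_rot: [0.704, -0.066, 0.066, -0.704]
ft_force: [0.4, 0.3, -3.1]
grip_width: 0.0296
time: 9.6
position: [0.5114, -0.0149, 0.2177]
tool_rot: [-0.707, 0.01, -0.007, 0.707]
ft_force: [0.0, -0.5, -1.9]
grip_width: 0.0301
tip pred [0.5159 0.1348 0.0304] [268.7 220.6]
tip pred [0.5171 0.1345 0.0311] [265.9 227.8]
t 9.7 w 0.03 pos [ 0.5133 -0.0154  0.2198]
[0.0, 0.0, 0.1, -0.0004, 0.0008, 0.0004]
-- [ 0.513 -0.015  0.219]
```

View pics/kside.png

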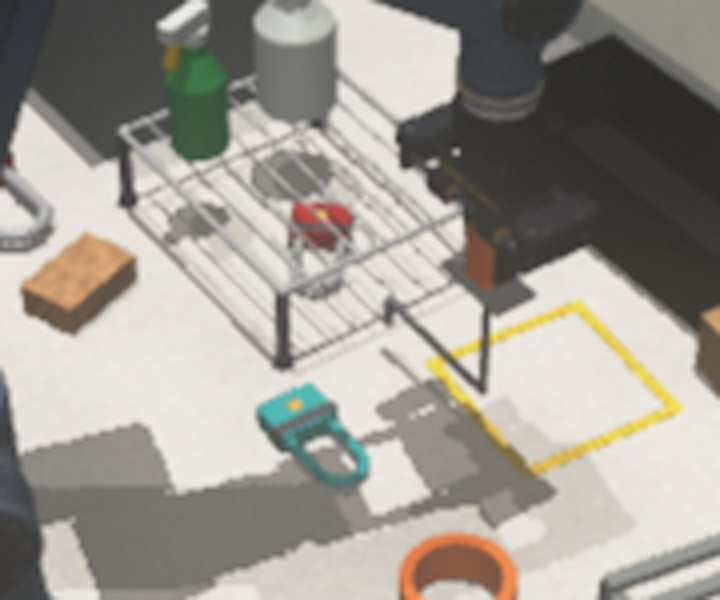

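View pics/ktop.png

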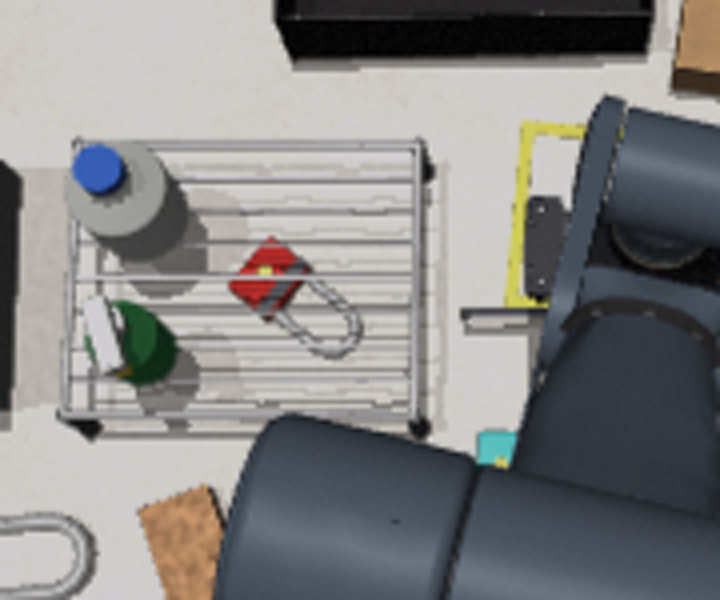

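Run:
```python
from h import *
r=pickle.load(open("res.pkl","rb"))["padlock"]
import cv2
for l in(.03,.055,.085,.1):
    q=proj("top",world(r,[l,0,.012]));s=proj("side",world(r,[l,0,.012]))
    print(l,((q-[150,150])*4).round(),((s-[170,140])*4).round())
print(onplane("top",(150+320/4,150+312/4),.012))
for n,f,o in(("side","kside",(170,140)),("top","ktop",(150,150))):
    i=cv2.imread(f"pics/{f}.png")
    a=np.linspace(-np.pi/2,np.pi/2,20)
    pts=np.concatenate([[[.025,-.022,.012]],np.stack([.073+.022*np.cos(a),.022*np.sin(a),0*a+.012],1),[[.025,.022,.012],[.025,.031,.024],[-.025,.031,.024],[-.025,-.031,.024],[.025,-.031,.024]]])
    uv=(proj(n,world(r,pts))-o)*4+1.5
    cv2.polylines(i,[uv.round().astype(int)],True,(255,0,255),1)
    x,y=(240,170); cv2.imwrite(f"pics/o{n}.png",cv2.resize(i[180:400,200:420],(600,600)))
```

```text
0.03 [295. 299.] [320. 245.]
0.055 [316. 315.] [318. 261.]
0.085 [342. 335.] [316. 281.]
0.1 [355. 345.] [315. 291.]
[0.52251571 0.2663638  0.012     ]
```

View pics/oside.png

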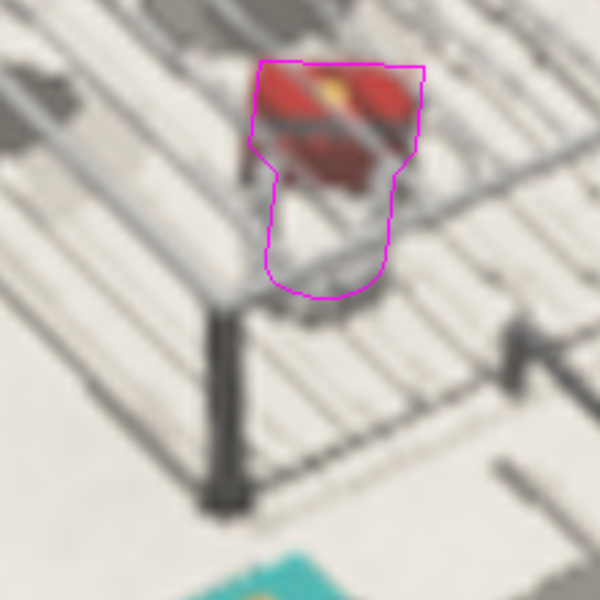

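View pics/otop.png

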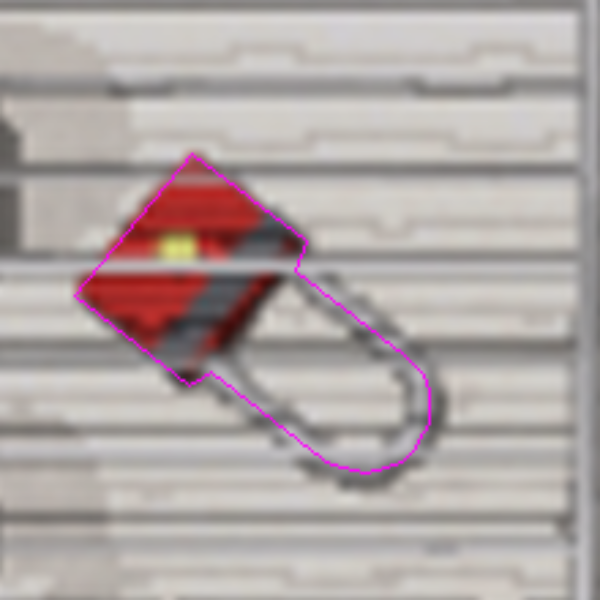

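```bash
python3 -m crank '[[[0,0,0,-0.001,0,0.033,0],[0,0,0,-0.001,0,0.033,0],[0,0,0,-0.001,0,0.033,0],[0,0,0,0,0,0.032,0],[0,0,0,0,0,0,0]]]'
cat > look.py <<'E'
from rig import robot
import cv2,sys
from h import *
tag=sys.argv[1]
B={"side":(140,170,150,180),"top":(150,150,150,180)}
if len(sys.argv)>2: B={"side":eval(sys.argv[2]),"top":eval(sys.argv[3])}
ims=[]
for n in("side","top"):
    c=robot.camera(n);r,k,h,w=B[n];s=int(min(600/h,800/w))
    cv2.imwrite(f"pics/{tag}{n}.png",cv2.resize(c["img"][r:r+h,k:k+w,::-1],(w*s,h*s),interpolation=cv2.INTER_CUBIC))
    o=robot.get_obs();R=Rn.from_quat(o["tool_rot"]).as_matrix();p=o["position"]+R@[0,.1886,.15]
    print("t",round(o["time"],2),"tip",p.round(4),"zoom px",((proj(n,p)-[k,r])*s).round(),"F",o["ft_force"].round(1),"w",round(o["grip_width"],4),"tcp",o["position"].round(4),"yaw",round(float(np.arctan2(R[1,2],R[0,2])),3))
E
python3 look.py m
```

```text
time: 10.32
position: [0.5136, 0.1177, 0.2207]
tool_rot: [-0.707, 0.006, -0.008, 0.707]
ft_force: [-0.2, -0.5, -3.5]
grip_width: 0.0294
t 10.38 tip [0.5173 0.2664 0.0318] zoom px [318. 249.] F [-0.1 -0.5 -2.2] w 0.0295 tcp [0.5136 0.1165 0.2205] yaw 1.55
t 10.43 tip [0.5172 0.2656 0.0316] zoom px [318. 314.] F [-0.4 -0.4 -3.4] w 0.0298 tcp [0.5135 0.1157 0.2202] yaw 1.549
```

View pics/mside.png

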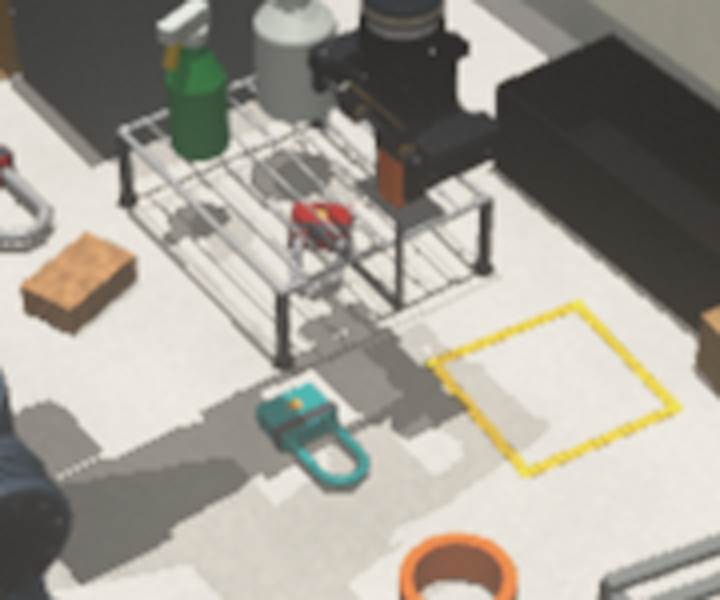

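View pics/mtop.png

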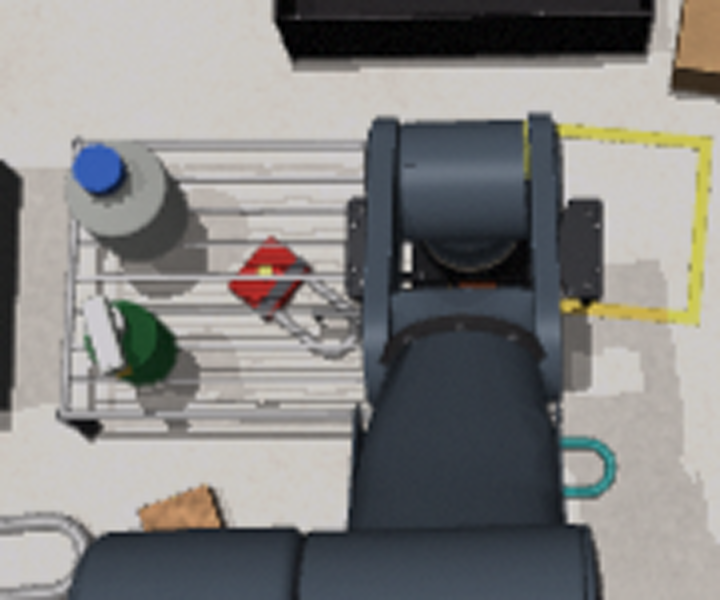

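```bash
python3 -m crank '[[[0,0,0,0,0.01,0,0],[0,0,0,0,0.01,0,0],[0,0,0,0,0.005,0,0],[0,0,0,0,0,0,0],[0,0,0,0,0,0,0]]]'
python3 look.py n
```

```text
time: 11.05
position: [0.513, 0.1157, 0.1941]
tool_rot: [0.707, -0.008, 0.008, -0.707]
ft_force: [0.5, 0.6, -2.9]
grip_width: 0.0297
t 11.1 tip [0.5165 0.2657 0.0056] zoom px [318. 269.] F [ 0.6  0.1 -1.9] w 0.0297 tcp [0.513  0.1158 0.1942] yaw 1.548
t 11.15 tip [0.5166 0.2658 0.0057] zoom px [321. 320.] F [ 0.1 -0.8 -3.2] w 0.0295 tcp [0.513  0.1158 0.1943] yaw 1.548
```

View pics/ntop.png

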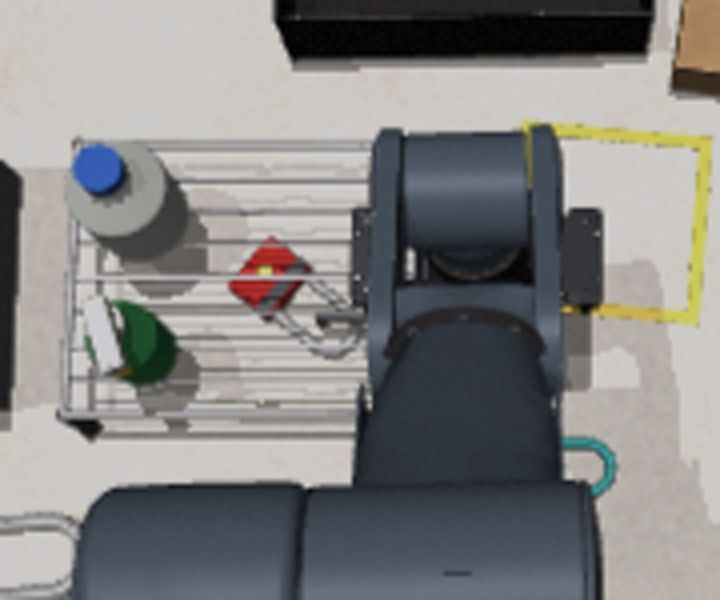

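View pics/nside.png

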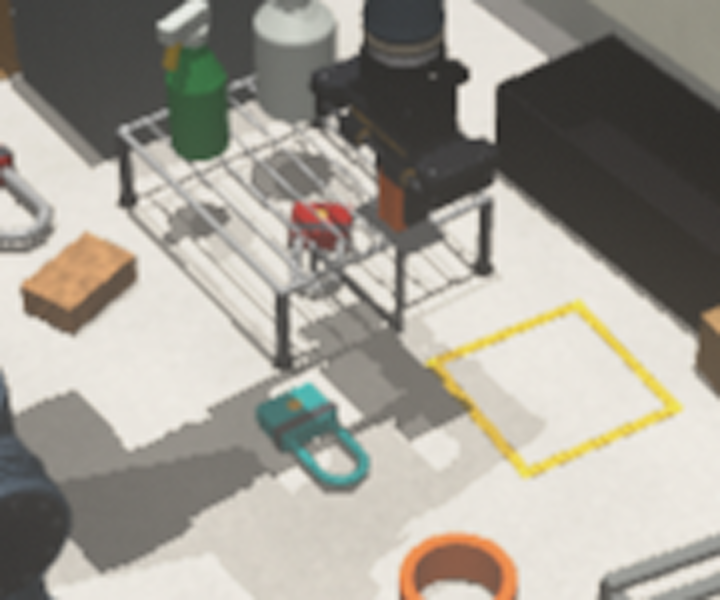

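```bash
python3 -m crank '[[[0,0,0,0.002,0,-0.01,0],[0,0,0,0.004,0,-0.015,0],[0,0,0,0.005,0,-0.018,0],[0,0,0,0.006,0,-0.02,0],[0,0,0,0.006,0,-0.02,0]]]'
python3 look.py d1
```

```text
time: 11.78
position: [0.5341, 0.031, 0.1941]
tool_rot: [-0.707, 0.009, -0.008, 0.707]
ft_force: [-0.6, 1.6, -3.7]
grip_width: 0.0297
t 11.82 tip [0.5394 0.1775 0.0051] zoom px [388. 308.] F [ 1.2 -2.1 -2.9] w 0.0299 tcp [0.5355 0.028  0.1941] yaw 1.546
t 11.88 tip [0.5391 0.1786 0.0052] zoom px [416. 294.] F [ 0.2  0.2 -2.5] w 0.0297 tcp [0.5351 0.0291 0.1941] yaw 1.546
```

View pics/d1side.png

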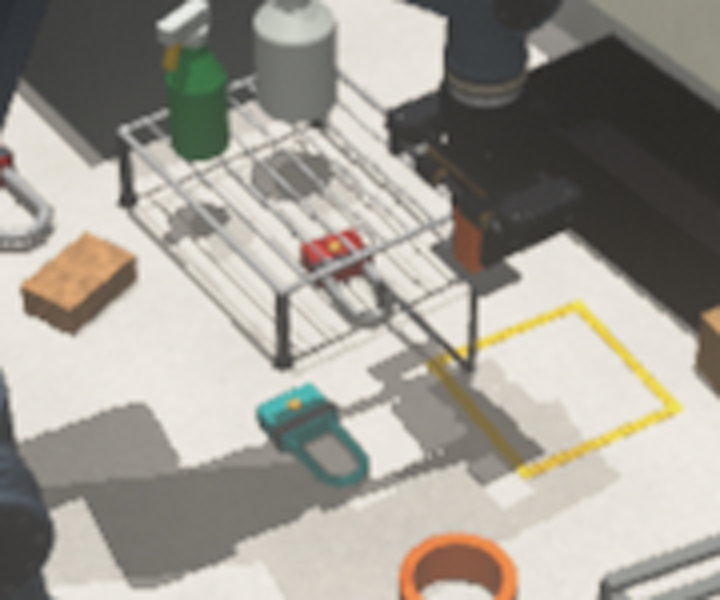

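View pics/d1top.png

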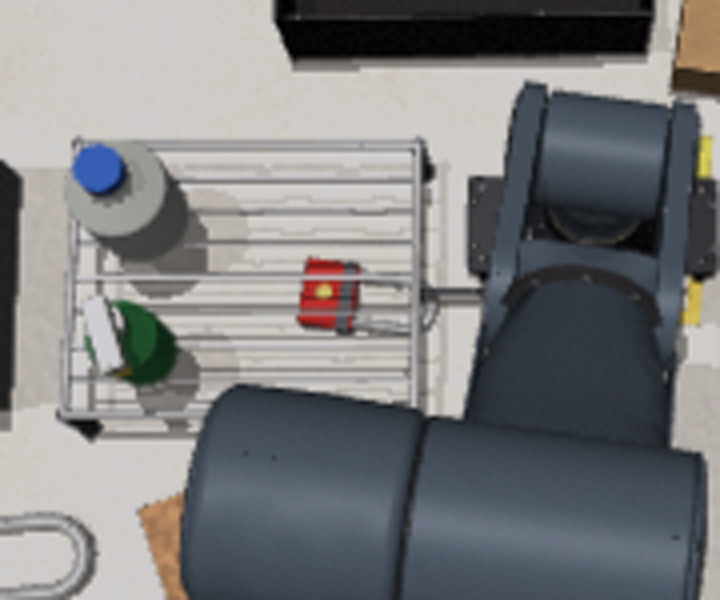

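The padlock is hooked and trailing, now pointing roughly along -y. I'll keep dragging.

```bash
python3 -m crank '[[[0,0,0,0.006,0,-0.015,0],[0,0,0,0.007,0,-0.02,0],[0,0,0,0.007,0,-0.02,0],[0,0,0,0.007,0,-0.02,0],[0,0,0,0.007,0,-0.02,0]]]'
python3 -m crank '[[[0,0,0,0.007,0,-0.02,0],[0,0,0,0.007,0,-0.02,0],[0,0,0,0.006,0,-0.02,0],[0,0,0,0.006,0,-0.02,0],[0,0,0,0.004,0,-0.015,0]]]'
python3 look.py d2 "(150,190,150,180)" "(150,180,150,180)"
```

```text
time: 12.5
position: [0.5658, -0.0649, 0.1939]
tool_rot: [-0.707, 0.009, -0.008, 0.707]
ft_force: [-0.7, 2.0, -2.8]
grip_width: 0.0299
time: 13.12
position: [0.5938, -0.1607, 0.194]
tool_rot: [0.707, -0.008, 0.008, -0.707]
ft_force: [-1.6, 1.5, -2.4]
grip_width: 0.0296
t 13.18 tip [ 0.5986 -0.0137  0.0051] zoom px [478. 353.] F [ 0.5 -0.9 -2.8] w 0.0299 tcp [ 0.5946 -0.163   0.1941] yaw 1.547
t 13.22 tip [ 0.5985 -0.0127  0.0052] zoom px [502. 227.] F [-0.1 -0.3 -2.5] w 0.0295 tcp [ 0.5945 -0.1621  0.1943] yaw 1.546
```

View pics/d2side.png

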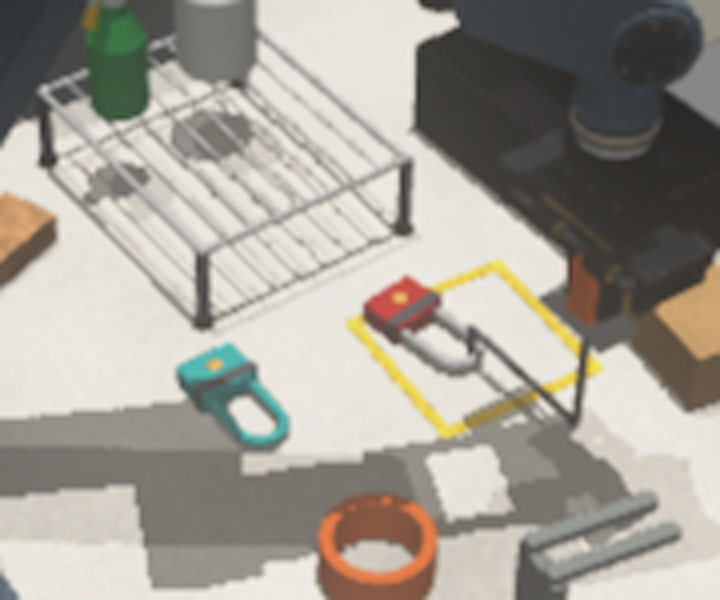

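View pics/d2top.png

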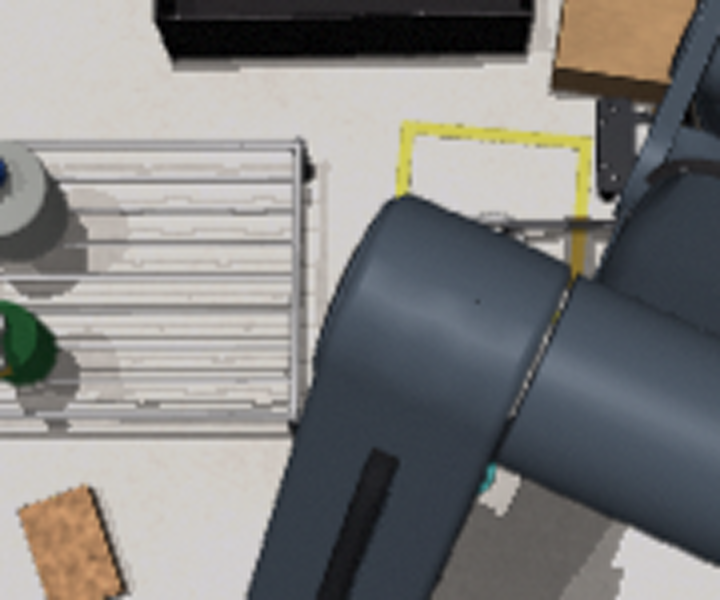

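Run:
```python
from h import *
r=pickle.load(open("res.pkl","rb"));Z["d2"]=("side",4,190,150)
x,e=fit([(("d2",405,278),(-25,31,24)),(("d2",440,298),(25,31,24)),(("d2",393,335),(25,-31,22)),(("d2",366,305),(-25,-31,24)),(("d2",470,372),(100,0,12))],[.58,.05,-1.3])
m=world(x,[.0375,0,0]);print(x,e.tolist(),m,r["square"],m[:2]-r["square"][:2])
```

```text
[ 0.56732666  0.06944172 -1.50288651] [[0.4, -0.3], [0.3, 1.5], [0.0, -0.2], [-1.9, 0.0], [0.2, -0.5]] [0.56987132 0.03202815 0.        ] [ 0.60650336 -0.00062702 -0.09970539] [-0.03663205  0.03265517]
```

```bash
python3 -m crank '[[[0,0,0,0.009,0,-0.009,0],[0,0,0,0.009,0,-0.01,0],[0,0,0,0.009,0,-0.01,0],[0,0,0,0.005,0,-0.005,0],[0,0,0,0,0,0,0]]]'
python3 look.py d3 "(190,240,100,120)" "(150,180,150,180)"
```

```text
time: 13.85
position: [0.6255, -0.195, 0.1941]
tool_rot: [0.708, -0.008, 0.009, -0.706]
ft_force: [0.4, -0.9, -2.8]
grip_width: 0.0299
t 13.9 tip [ 0.6291 -0.0452  0.0053] zoom px [486. 297.] F [-0.5 -0.1 -3.6] w 0.0297 tcp [ 0.6253 -0.1948  0.1942] yaw 1.547
t 13.95 tip [ 0.629  -0.045   0.0054] zoom px [536. 194.] F [-0.  -1.4 -2.5] w 0.0293 tcp [ 0.6252 -0.1946  0.1943] yaw 1.548
```

View pics/d3side.png

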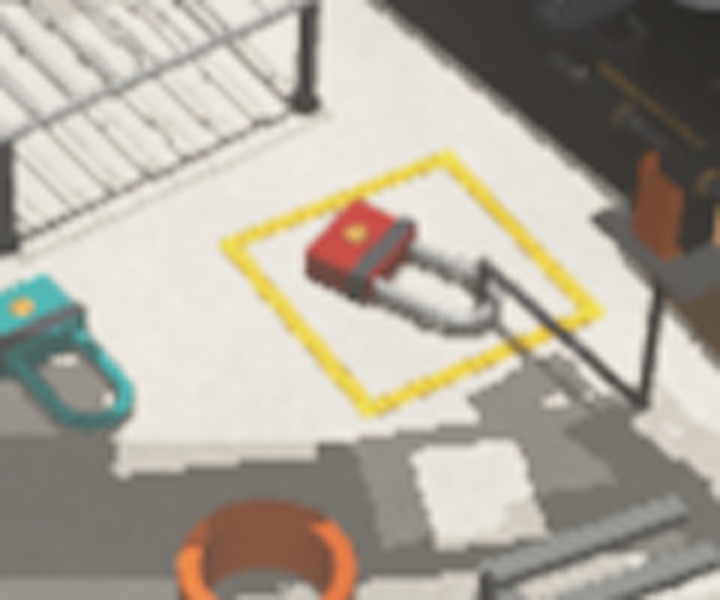

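View pics/d3top.png

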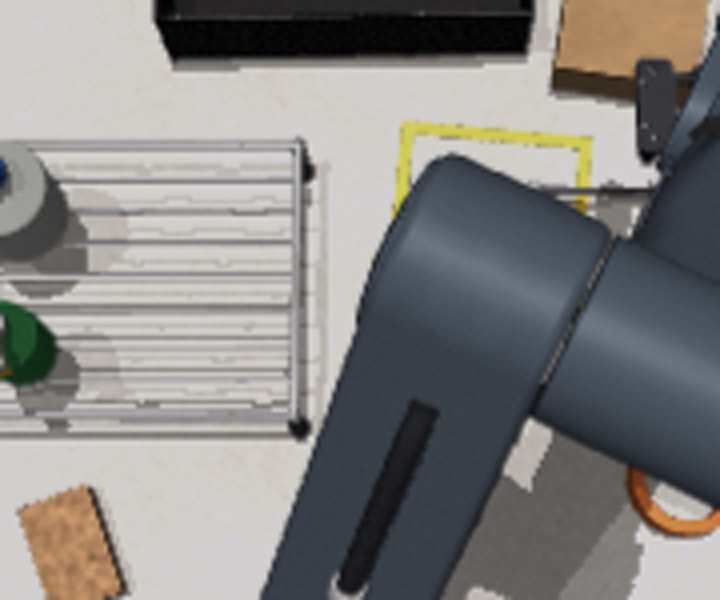

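Run:
```python
from h import *
r=pickle.load(open("res.pkl","rb"));Z["d3"]=("side",6,240,190)
x,e=fit([(("d3",358,200),(-25,31,24)),(("d3",413,226),(25,31,24)),(("d3",368,283),(25,-31,24)),(("d3",306,257),(-25,-31,24)),(("d3",366,302),(25,-31,0)),(("d3",308,282),(-25,-31,0)),(("d3",497,322),(100,0,12))],[.58,.03,-1.3])
m=world(x,[.0375,0,0]);print(x,e.tolist(),m,m[:2]-r["square"][:2])
x,e=fit([(("d3",225,243),(-90,90,0)),(("d3",447,154),(90,90,0)),(("d3",600,312),(90,-90,0)),(("d3",370,414),(-90,-90,0))],[.6,0,-.1]);print(x,e.tolist())
```

```text
[ 0.58589397  0.02857121 -1.24793368] [[-0.3, -0.3], [1.5, 0.5], [0.3, 0.3], [-0.5, -0.7], [0.3, 1.7], [-1.0, -0.3], [0.0, -0.5]] [ 0.59779206 -0.0069912   0.        ] [-0.0087113  -0.00636419]
[ 0.60619435  0.0039002  -0.10247978] [[-1.4, -0.2], [0.2, -1.0], [1.4, 0.1], [-0.2, 0.7]]
```

```bash
python3 -m crank '[[[0,0,0,-0.005,0,0.006,0],[0,0,0,0,-0.015,0,0],[0,0,0,0,-0.03,0,0],[0,0,0,0,-0.04,0,0],[0,0,0,0,-0.04,0,0]]]'
python3 look.py d4 "(190,240,100,120)" "(150,180,150,180)"
python3 -c "
from plan import plan
plan([(.60,-.30,.32,.7),(.5635,-.3816,.32,-.1977),(.5635,-.3816,.2200,-.1977)])"
```

```text
time: 14.58
position: [0.6198, -0.1877, 0.3216]
tool_rot: [0.707, -0.008, 0.009, -0.707]
ft_force: [0.7, -0.4, -3.4]
grip_width: 0.0299
t 14.62 tip [ 0.6282 -0.0402  0.1391] zoom px [494. 135.] F [ 1.7 -0.8  1.2] w 0.0296 tcp [ 0.6225 -0.1889  0.3286] yaw 1.548
t 14.68 tip [ 0.6286 -0.0404  0.1369] zoom px [542. 157.] F [ 0.4  0.3 -1.4] w 0.0297 tcp [ 0.6228 -0.1891  0.3264] yaw 1.548
t 14.68 w 0.0297 pos [ 0.6228 -0.1891  0.3264]
[0.0, 9.7, 0.2, -0.0041, 0.0014, -0.0223]
[0.0, 9.7, 0.2, -0.0002, 0.0014, -0.0226]
[0.0, 9.7, 0.2, 0.0036, 0.0014, -0.0224]
[0.0, 9.7, 0.1, 0.0073, 0.0014, -0.0214]
[0.1, 9.8, 0.2, 0.0108, 0.0013, -0.0199]
-- [ 0.6  -0.3   0.32]
[-0.0, 8.6, -0.0, 0.0065, -0.0, -0.0134]
[-0.0, 8.6, -0.0, 0.0084, -0.0, -0.0123]
[-0.0, 8.6, -0.0, 0.0102, -0.0, -0.0109]
[-0.0, 8.5, -0.0, 0.0117, -0.0, -0.0093]
[-0.0, 8.6, -0.0, 0.0129, -0.0, -0.0074]
[-0.0, 8.5, -0.0, 0.0138, -0.0001, -0.0054]
-- [ 0.5635 -0.3816  0.32  ]
[-0.0, 0.0, -0.0, 0.0001, 0.05, -0.0]
[-0.0, 0.0, -0.0, 0.0, 0.05, -0.0]
-- [ 0.5636 -0.3816  0.22  ]
```

View pics/d4side.png

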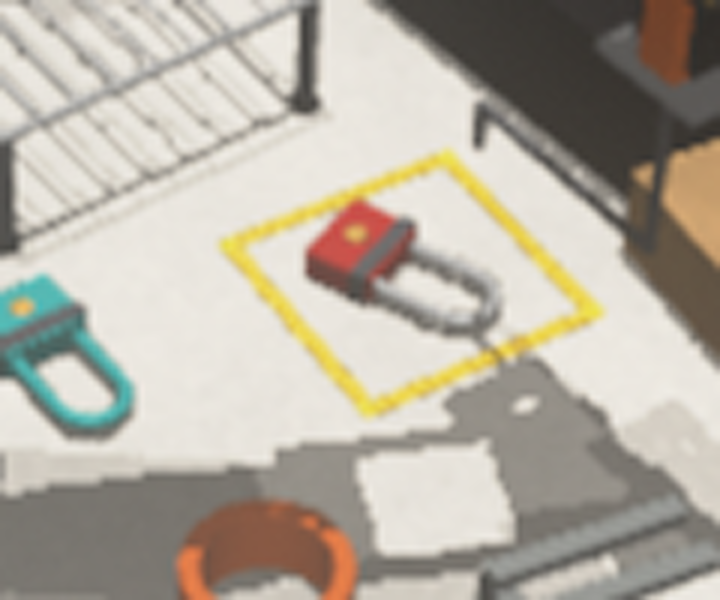

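```bash
python3 -m crank '[[[0,9.7,0,-0.004,0,-0.0225,0],[0,9.7,0,0,0,-0.0225,0],[0,9.7,0,0.0035,0,-0.0225,0],[0,9.7,0,0.0075,0,-0.0215,0],[0,9.8,0,0.011,0,-0.02,0]]]'
python3 -m crank '[[[0,8.6,0,0.0065,0,-0.0135,0],[0,8.6,0,0.0085,0,-0.0125,0],[0,8.6,0,0.01,0,-0.011,0],[0,8.6,0,0.0115,0,-0.0095,0],[0,8.6,0,0.013,0,-0.0075,0]]]'
python3 -m crank '[[[0,8.5,0,0.014,0,-0.0055,0],[0,0,0,0,0,0,0],[0,0,0,0,0,0,0],[0,0,0,0,0,0,0],[0,0,0,0,0,0,0]]]'
python3 look.py r1 "(220,290,120,140)" "(150,350,150,180)"
python3 -c "
from plan import plan
plan([(.5635,-.3816,.32,-.1977,1),(.5635,-.3816,.2200,-.1977)])"
```

```text
time: 15.3
position: [0.5966, -0.2995, 0.3179]
tool_rot: [-0.64, 0.301, -0.3, 0.64]
ft_force: [-0.5, -1.0, -2.7]
grip_width: 0.03
time: 15.92
position: [0.5654, -0.3672, 0.3178]
tool_rot: [-0.486, 0.515, -0.513, 0.486]
ft_force: [-0.3, 0.2, -2.8]
grip_width: 0.0297
time: 16.55
position: [0.5603, -0.3804, 0.3191]
tool_rot: [-0.448, 0.547, -0.547, 0.448]
ft_force: [-0.2, 0.1, -1.5]
grip_width: 0.0296
t 16.6 tip [ 0.7073 -0.4101  0.1305] zoom px [620. 228.] F [-0.1  0.  -2.4] w 0.0295 tcp [ 0.5602 -0.3805  0.3191] yaw -0.198
t 16.65 tip [ 0.7073 -0.4103  0.1306] zoom px [283.  64.] F [-0.1  0.9 -2.8] w 0.0298 tcp [ 0.5602 -0.3807  0.3191] yaw -0.198
t 16.65 w 0.0298 pos [ 0.5602 -0.3807  0.3191]
[-0.0, -0.0, 0.0, 0.0003, -0.0009, 0.0034]
-- [ 0.5635 -0.3816  0.32  ]
[-0.0, -0.0, 0.0, -0.0, 0.05, -0.0]
[-0.0, -0.0, 0.0, -0.0, 0.05, -0.0]
-- [ 0.5635 -0.3816  0.22  ]
```

View pics/r1side.png

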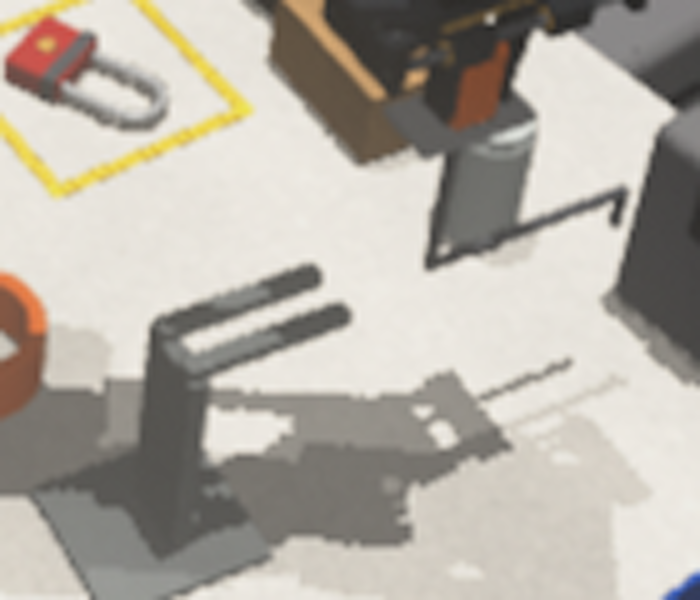

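View pics/r1top.png

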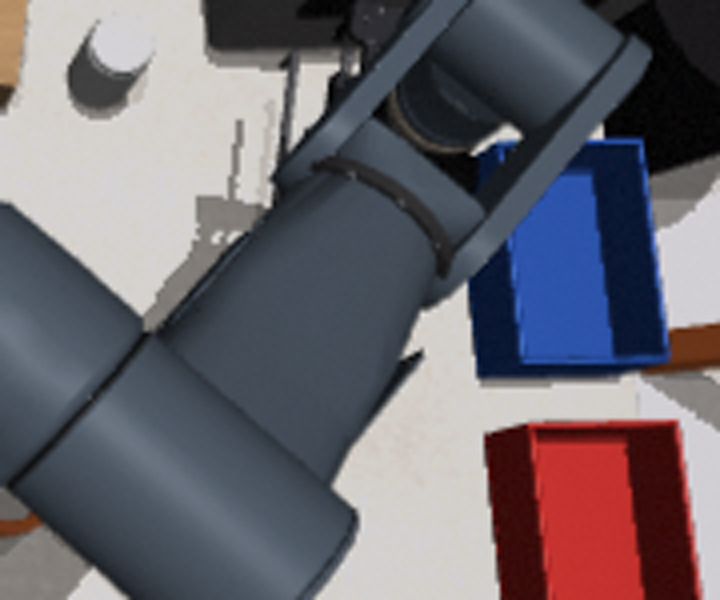

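```bash
python3 -m crank '[[[0,0,0,0,0.04,0,0],[0,0,0,0,0.04,0,0],[0,0,0,0,0.02,0,0],[0,0,0,0,0,-0.03,0],[0,0,0,0,0,-0.03,0]]]'
python3 -m crank '[[[0,0,0,0,0,-0.03,0],[0,0,0,0,0,-0.025,0],[0,0,0,0,0,-0.006,0],[0,0,0,0,0,0,0],[0,0,0,0,0,0,0]]]'
python3 look.py r2 "(220,290,120,140)" "(150,350,150,180)"
python3 -c "
from plan import plan
plan([(.4411,-.3567,.2036,-.1977,2)])"
```

```text
time: 17.27
position: [0.5008, -0.3689, 0.2184]
tool_rot: [-0.448, 0.547, -0.547, 0.448]
ft_force: [0.9, -0.7, -3.4]
grip_width: 0.0298
time: 17.9
position: [0.4426, -0.3577, 0.2193]
tool_rot: [0.448, -0.547, 0.548, -0.448]
ft_force: [0.4, 0.3, -2.6]
grip_width: 0.0298
t 17.95 tip [ 0.5897 -0.3874  0.0308] zoom px [447. 387.] F [-0.2  0.4 -3.7] w 0.0299 tcp [ 0.4425 -0.3576  0.2192] yaw -0.199
t 18.0 tip [ 0.5895 -0.3871  0.0306] zoom px [235. 222.] F [-0.   0.3 -3.5] w 0.0297 tcp [ 0.4423 -0.3574  0.2191] yaw -0.199
t 18.0 w 0.0297 pos [ 0.4423 -0.3574  0.2191]
[-0.0, -0.0, 0.0, -0.0002, 0.0077, -0.0007]
[-0.0, -0.1, 0.0, -0.0003, 0.0078, -0.0007]
-- [ 0.4411 -0.3567  0.2036]
```

View pics/r2side.png

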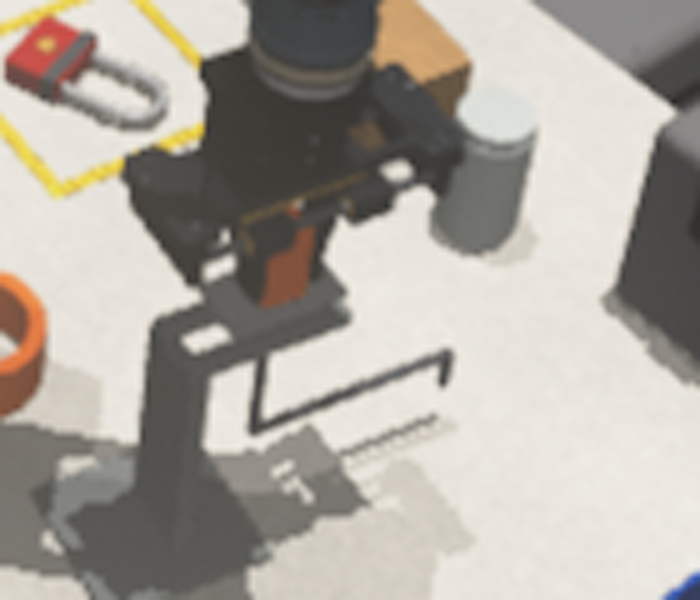

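The shaft sits between the prongs with the guard plate about 15 mm above them. I'll lower it, let it settle, then open.

```bash
python3 -m crank '[[[0,0,0,0,0.006,-0.001,0],[0,0,0,0,0.006,0,0],[0,0,0,0,0.003,0,0],[0,0,0,0,0.0005,0,0],[0,0,0,0,0,0,0]]]'
python3 look.py r3 "(220,290,120,140)" "(150,350,150,180)"
```

```text
time: 18.62
position: [0.4404, -0.3568, 0.2036]
tool_rot: [-0.448, 0.547, -0.547, 0.448]
ft_force: [-0.3, 1.2, -1.3]
grip_width: 0.0297
t 18.68 tip [ 0.5874 -0.3865  0.015 ] zoom px [440. 403.] F [-0.4  0.9 -1.4] w 0.0294 tcp [ 0.4404 -0.3568  0.2036] yaw -0.199
t 18.73 tip [ 0.5874 -0.3865  0.015 ] zoom px [229. 228.] F [-0.6  0.4 -0.6] w 0.0295 tcp [ 0.4404 -0.3568  0.2036] yaw -0.199
```

View pics/r3side.png

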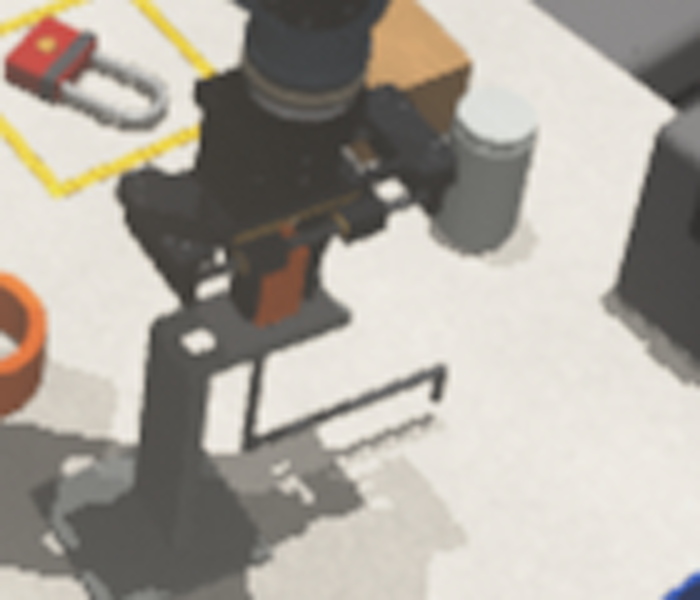

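```bash
python3 -m crank '[[[0,0,0,0,0,0,20],[0,0,0,0,0,0,40],[0,0,0,0,0,0,100],[0,0,0,0,0,0,100],[0,0,0,0,0,0,100]]]'
python3 -m crank '[[[0,0,0,0,0,0,100],[0,0,0,0,0,0,100],[0,0,0,0,-0.01,0,100],[0,0,0,0,-0.04,0,100],[0,0,0,0,-0.05,0,100]]]'
python3 -m crank '[[[0,0,0,0,-0.05,0,100],[0,0,0,0.03,-0.02,-0.02,100],[0,0,0,0.05,0,-0.01,100],[0,0,0,0.05,0,-0.01,100],[0,0,0,0,0,0,100]]]'
python3 look.py r4 "(130,180,220,220)" "(120,140,220,300)"
```

```text
time: 19.35
position: [0.4405, -0.3571, 0.2037]
tool_rot: [0.448, -0.547, 0.547, -0.448]
ft_force: [1.0, -0.5, 0.7]
grip_width: 0.0568
time: 19.98
position: [0.44, -0.3564, 0.3043]
tool_rot: [-0.448, 0.548, -0.546, 0.448]
ft_force: [0.8, -1.2, 0.4]
grip_width: 0.087
time: 20.6
position: [0.3737, -0.4796, 0.3738]
tool_rot: [0.447, -0.548, 0.549, -0.446]
ft_force: [-0.5, 0.1, 0.2]
grip_width: 0.0869
t 20.65 tip [ 0.5216 -0.5076  0.1851] zoom px [439. 341.] F [0.5 0.6 0.5] w 0.0874 tcp [ 0.3746 -0.4775  0.3737] yaw -0.202
t 20.7 tip [ 0.5222 -0.506   0.1851] zoom px [640. 188.] F [0.  0.5 0.3] w 0.0868 tcp [ 0.3752 -0.4763  0.3737] yaw -0.201
```

View pics/r4side.png

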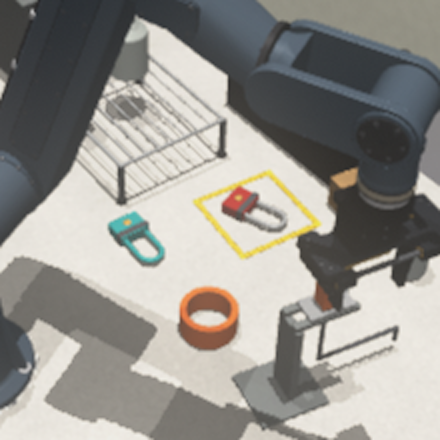

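View pics/r4top.png

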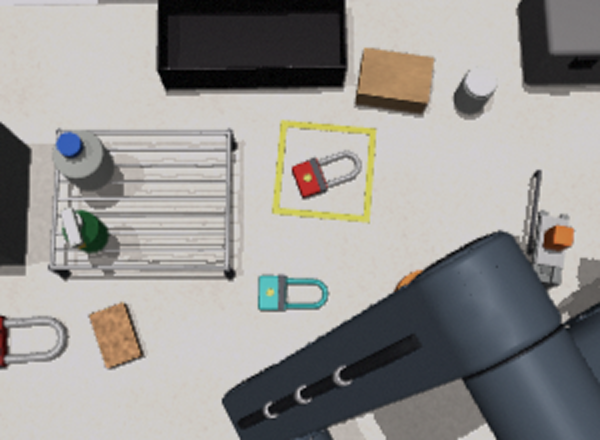

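```bash
python3 look.py r5 "(255,290,90,100)" "(195,370,100,70)"
python3 - <<'E'
import cv2,numpy as np
from rig import robot
from h import *
c=robot.camera("top")["img"].astype(int);a=C["top"]["img"].astype(int)
for im in(a,c):
    s=im[200:270,395:440];m=(s[...,0]>150)&(s[...,2]<90);v,u=np.nonzero(m);print("handle px",u.mean()+395,v.mean()+200,m.sum())
s=c[180:235,275:330];m=(s[...,0]>120)&(s[...,1]<70);v,u=np.nonzero(m);print("red",u.mean()+275,v.mean()+180,onplane("top",(u.mean()+275,v.mean()+180),.024))
Z["r4"]=("top",2,140,120)
x,e=fit([(("r4",291,168),(-25,31,24)),(("r4",302,198),(-25,-31,24)),(("r4",329,188),(25,-31,24)),(("r4",361,160),(100,0,12)),(("r4",319,158),(25,31,24))],[.6,.03,-1.3])
m=world(x,[.0375,0,0]);print(x,m,e.tolist())
E
```

```text
t 20.75 tip [ 0.5226 -0.5052  0.1852] zoom px [655. 269.] F [-0.  -0.8 -0.1] w 0.087 tcp [ 0.3756 -0.4756  0.3738] yaw -0.199
t 20.8 tip [ 0.523  -0.5048  0.1852] zoom px [539. 113.] F [ 0.1  0.5 -0.5] w 0.0865 tcp [ 0.3759 -0.4753  0.3738] yaw -0.198
handle px 421.4810126582278 236.126582278481 79
handle px 421.2307692307692 237.44871794871796 78
red 292.72868217054264 209.04651162790697 [0.58634593 0.03575664 0.024     ]
[ 0.58778216  0.02782962 -1.23205079] [ 0.60024356 -0.00753934  0.        ] [[0.3, -0.5], [0.7, -0.0], [0.1, 0.3], [-0.2, 0.4], [-1.0, -0.1]]
```

View pics/r5side.png

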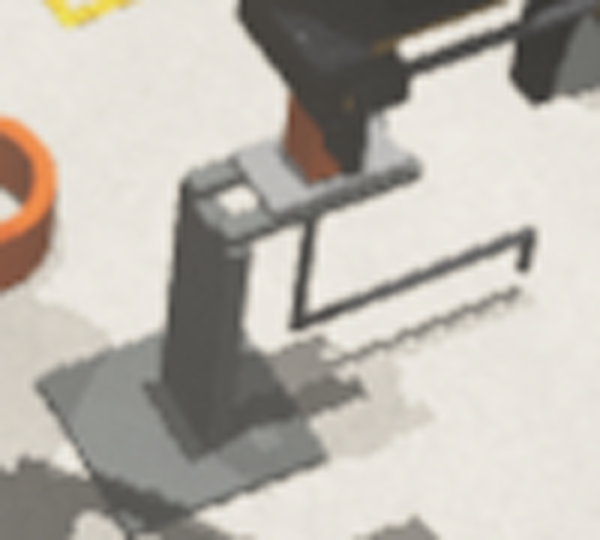

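View pics/r5top.png

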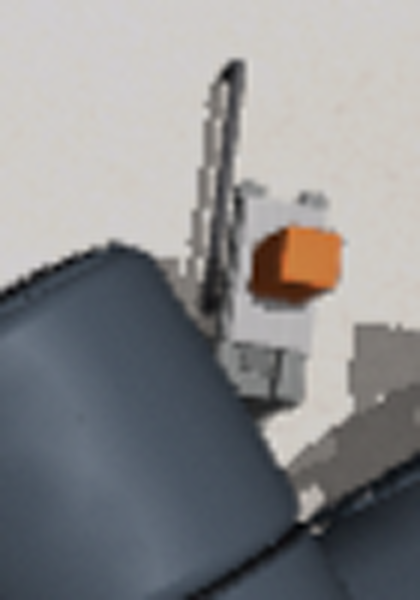

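```bash
python3 -c "
from rig import robot
print(robot.get_obs()['joint_velocities'].round(3));print(robot.hand_in())"
```

```text
[ 0.007 -0.002 -0.    -0.004 -0.001  0.   ]
the job is handed in; nothing more can be done
None
```

I dragged the padlock onto the yellow square with the rod, hung the rod back in its bracket, and handed the job in at about 21 s of the 51 s allowed. The hand-in gives no verdict.

- **Padlock:** the last top view puts its middle about 9 mm from the centre of the square (limit 45 mm), lying flat. Only the rod's tip went near it.
- **Rod:** it hangs upright with the guard plate on the prongs and the foot pointing the right way. The handle sits about 4–5 mm from where it started (limit 20 mm).
- **Bystanders:** I only compared these by eye. None visible in the last pictures had moved; the arm hid most of the tape roll in the last top view, but the last wide side view showed it in place.
- **Robot:** the gripper is open and clear of everything, and the arm was at rest.

One disagreement: the two views differ by a few millimetres on the padlock and the square, which is small against the 45 mm limit.

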